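Draw the glass plate home and clip it

TASK

The glass plate on the scanner's bed has been left too far in, with its rear under the bridge: press on top of it with the fingertips, firmly enough to take it along but with care, and draw it towards you until its front edge lies flush against both stop blocks. Then turn the retaining clip fully round, over the plate, and let go. The glass cracks if the fingers bear on it with more than 20 N, and the other things must stay where they are.

Things in the scene. Friction and masses are not known exactly. Their poses are not given: they have to be found in the camera images.
- scanner: White scanner fixed to the bench, 370 x 200 mm. x axis from its open front end to its head, z up; origin on the bench, on the bed's centre line under the stops' faces. Black level bed, top 30 mm above the bench, sprung: it sinks several mm under a press and hits bottom at 16 mm. Guides 103 mm apart, level with the plate's top, let it slide along x only. Bridge: x 130 to 200, z 55 to 75 mm; then the head, to x 330, z 130 mm.
- stop (a point): The stop line: on the bed's centre line, 3 mm above the bed, at the x of the stop faces. Two steel blocks, 20 mm wide, 32 mm to either side of this point, 5 mm above the bed, stop the plate's front edge here. Same axes as the scanner.
- plate: Glass plate, 150 x 100 x 6 mm, 0.2 to 0.4 kg, flat on the bed, 1.5 mm play to each guide; frosted white band, 22 mm, along its front edge. Origin: centre of underside; x from front edge (-75 mm) to rear. Starts 45 to 70 mm short of the stops. A sprung bar under the bridge holds it down and drags on it: it follows fingertips only if they press on it with about 10 N or more. How far that sinks the bed is to be felt.
- plate_left (a point): The plate's front left top corner (x = -75, y = +50, z = 6 mm of the plate).
- plate_right (a point): The plate's front right top corner (x = -75, y = -50, z = 6 mm of the plate).
- clip (a joint): Turn of the retaining clip about its upright pivot, rad, clockwise from above: at 0 its arm points outward, 30 degrees to the left of the scanner's x axis; at its end stop, 2.09, straight across the plate (scanner -y). Starts at 0 to 0.5, stays where left, needs 2 N at the knob. Steel arm 14 mm wide, from 40 to 46 mm above the bench (4 mm clear of the plate).
- clip_knob (a point): On the axis of the clip's upright black round knob, 62 mm above the bench (about half-way up): 13 mm diameter, from 46 to 74 mm above the bench, on the clip's arm 55 mm from the pivot.
- clip_pivot (a point): On the clip's pivot axis, at the height of clip_knob: 20 mm behind the stop faces (+x) and 78 mm left of the scanner's centre line. Same axes as the scanner.
- spare: A second glass plate of the same kind, 150 x 100 x 6 mm, lying flat on the bench right of the scanner; leave it alone (origin: centre of its underside).
- bottle: White reagent bottle, 64 mm diameter, 160 mm tall, standing on the bench left of the scanner; leave it alone (origin: centre of its underside).
- rack: White tube rack with nine tubes, 70 x 70 x 45 mm, on the bench left of the scanner; leave it alone (origin: centre of its underside).
- tipbox: Grey pipette-tip box with clear lid, 122 x 87 x 70 mm, on the bench right of the scanner; leave it alone (origin: centre of its underside).
- vial: Small amber vial, 24 mm diameter, 42 mm tall, standing on the scanner's right-hand ledge; leave it alone (origin: centre of its underside).
- dishes: Two stacked clear dishes, 90 mm diameter, 30 mm tall, on top of the scanner's head; leave them alone (origin: centre of their underside).
- scoop: Steel sample scoop 170 mm long lying on the bench close along the left side of the scanner; leave it alone (origin: middle of its underside).
Not all that is in view belongs to the job. Leave any black or red look-alike of the plate alone.

How it is judged:
By the outcome, as a careful person would: the job done as asked, in the order asked, and still so for the second after the job is handed in, with the robot touching nothing.
It also fails if it takes over 64 s, if anything falls off the work surface, if the arm or the gripper's body presses on something with over 40 N, if the wrist force passes 120 N, or if a joint passes its speed limit or range.

ROBOT

A 7-joint arm with a two-finger parallel gripper is mounted at the origin on the work surface. World frame = base frame: x ahead of the robot, y to its left, z up, the work surface at z = 0. Lengths are in m, angles in rad, forces in N, time in s.
With the tool pointing down it reaches from about 0.4 to 0.85 m from the base axis. Payload 10.4 kg.
Tool frame: the origin (TCP) lies between the finger pads; the fingertips stand 11 mm ahead of it and the grasp point (between the pads) lies 8 mm behind it; z points along the fingers, y is the direction in which the jaws open and shut (so a half turn about z gives the same grasp; the last joint's range is limited). The gripper opens to 87 mm and grips with 3 to 60 N. Pads are 19 mm wide; open, the fingers measure 117 mm over their backs; the gripper's body (75 mm by 190 mm) begins 51 mm behind the grasp point.
Start: joints at [1.303, 0.332, -0.065, 1.46, 0.022, 1.35, -0.088], TCP at [0.151, -0.606, 0.234] pointing down, gripper open.
Joint ranges: [-2.6, 2.6], [-0.5, 2.12], [-1.47, 1.34], [0.16, 2.42], [-1.27, 4.41], [0.06, 2.06], [-2.6, 2.6]. Speed limits (rad/s): [2.22, 2.22, 2.79, 2.79, 3.14, 3.14, 3.14].

INTERFACE

Orientations are given as a unit quaternion [x, y, z, w].
In Python, from bench import r, eyes gives the robot as it stands.
- The arm moves only by the shell command python3 -m inch 'ROWS' [FORCE]. ROWS is a JSON object of lists of equal length, an entry for each row: "translation": the shift along the world's x, y, z scaled (see below), a list of three; "rot": the turn, a rotation vector about the world's x, y, z scaled (see below), a list of three; "jaw": the finger opening in mm, from 0 to 87. In form: {"translation": [[tx, ty, tz], ...], "rot": [[ax, ay, az], ...], "jaw": [jaw, ...]}. A call has 1 to 20 rows; each row is the pose to reach, as a shift and turn from the pose measured when the call began; what a row does not reach only later rows make up. The controller multiplies each number of a shift by 100 mm and each number of a turn by 60 degrees. A row lasts 1/10 s, in which the tool goes at most 50 mm and 8.59 degrees, less where a joint would pass 70% of its speed; a pose out of reach is approached as far as the arm can. A call with a number of a shift or a turn outside -1 to 1 is refused whole. A call with a gripper value outside its range is refused whole. The fingers move at their own pace and stop on an object; FORCE is the grip in N (left out, the last holds). Time passes only in rows, so rows that repeat a pose let the fingers close. It gives the time, the measured TCP pose, the force and the opening at its end, in the units of the state.
- r.read_state(): the state, without advancing time (a new reading comes with each control period).
- eyes.camera(name): name is "scene" or "top" or "wrist"; returns the picture (384x512x3 uint8, blue, green, red); there is no depth.
- eyes.calibration(name): a dict with "fx", "fy", "cx", "cy" (pixels), "R" (3x3) and "t" (3): a world point X has camera coordinates R X + t; the wrist camera has in their place "hand_eye" (4x4, takes a point from camera to tool coordinates, whose origin is the TCP and whose axes are the flange's). Camera axes: x right, y down, z forward; pixel columns grow to the right and rows downward; lengths in m; the calibration is good to about 2 mm. A picture is of the moment at which its call begins: read the wrist's pose just before it. calibration takes no time and is no camera call.
- r.close_job(): hands the job in, once; it reports no verdict.
The state is a dict: "time": time; "joint_positions": joint angles; "joint_vel": joint speeds; "joint_torque": joint torques, N m; "ee_pos": TCP position; "eef_rot": TCP orientation; "ft_force": force on the tool from outside, world axes, zero at the start; "torque": the same for the moment, N m; "width": finger opening in m.
Only numpy, scipy, OpenCV 4.12 (cv2) and the standard library are available. Lean on these libraries where they do the work, as an engineer would, in place of code of your own. Each camera call takes 0.05 s, during which the arm holds its last target. There are 200 camera calls.

## Working session

There is one attempt and no reset: what is moved stays moved. The work goes in short steps, Python scripts to look and compute and a shell command to move; the robot and the scene stay as the last step left them, time stands still between calls to the robot, and variables do not carry over. Pictures are saved under pics/ and viewed, about 8 in all and at most 12, crops included, and the job is handed in when it is done.

```bash
ls; mkdir -p pics; python3 - <<'E'
from bench import r, eyes
import cv2,numpy as np
s=r.read_state();print({k:np.round(v,3) for k,v in s.items()})
a=eyes.camera("scene");b=eyes.camera("top")
cv2.imwrite("pics/scene0.png",a);cv2.imwrite("pics/top0.png",b)
for n in("scene","top","wrist"):print(n,eyes.calibration(n))
E
```

```text
pics
{'time': np.float64(0.0), 'joint_positions': array([ 1.303,  0.333, -0.065,  1.461,  0.022,  1.35 , -0.088]), 'joint_vel': array([ 0.001, -0.   , -0.001, -0.   , -0.   ,  0.001,  0.   ]), 'joint_torque': array([ 0.0000e+00, -6.2326e+01,  2.5000e-02, -3.8989e+01, -6.2000e-02,
        4.0000e-02,  0.0000e+00]), 'ee_pos': array([ 0.151, -0.606,  0.233]), 'eef_rot': array([ 0.993,  0.122, -0.   , -0.001]), 'ft_force': array([0.215, 0.266, 0.311]), 'torque': array([ 0.017, -0.009,  0.028]), 'width': np.float64(0.087)}
scene {'fx': 421.431677314955, 'fy': 421.431677314955, 'cx': 253.105554883863, 'cy': 198.34856323157516, 'R': array([[ 0.73126057,  0.68200213, -0.01144919],
       [ 0.49279282, -0.53984195, -0.68244114],
       [-0.47160706,  0.49340021, -0.73085088]]), 't': array([-0.38376491, -0.19179663,  1.3912564 ])}
top {'fx': 354.6714995645303, 'fy': 354.6714995645303, 'cx': 258.96129193913004, 'cy': 189.14552712182692, 'R': array([[-0.03024524, -0.99953319, -0.00431529],
       [-0.97582824,  0.03046223, -0.21640541],
       [ 0.21643584, -0.00233425, -0.97629405]]), 't': array([-0.00360516,  0.5659827 ,  1.09755539])}
wrist {'fx': 313.6125498647378, 'fy': 313.6125498647378, 'cx': 253.34201372420648, 'cy': 190.12116950066246, 'hand_eye': array([[-3.21245035e-04, -9.59221749e-01, -2.82654442e-01,
         7.58317795e-02],
       [ 9.99998890e-01, -7.19422910e-04,  1.30491997e-03,
         1.54418714e-04],
       [-1.45505569e-03, -2.82653709e-01,  9.59220915e-01,
        -1.50729275e-01],
       [ 0.00000000e+00,  0.00000000e+00,  0.00000000e+00,
         1.00000000e+00]])}
```

View pics/scene0.png

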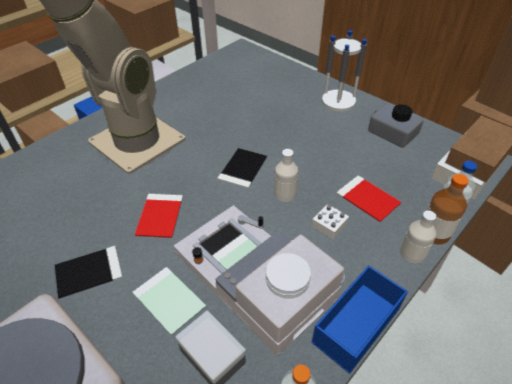

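View pics/top0.png

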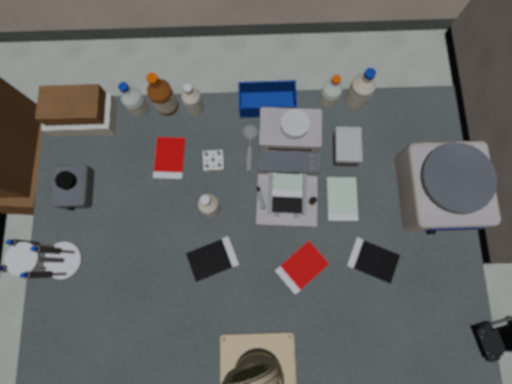

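```bash
python3 - <<'E'
import cv2,numpy as np
a=cv2.imread("pics/top0.png")[95:235,235:335];a=cv2.resize(a,None,fx=4.2,fy=4.2,interpolation=cv2.INTER_CUBIC)
b=cv2.imread("pics/scene0.png")[195:300,165:295];b=cv2.resize(b,None,fx=3,fy=3,interpolation=cv2.INTER_CUBIC)
c=np.zeros((600,800,3),np.uint8);c[:588,:420]=a[:588,:420];c[:b.shape[0],420:420+b.shape[1]]=b[:,:380];cv2.imwrite("pics/crop0.png",c)
E
```

```text
(no output)
```

View pics/crop0.png

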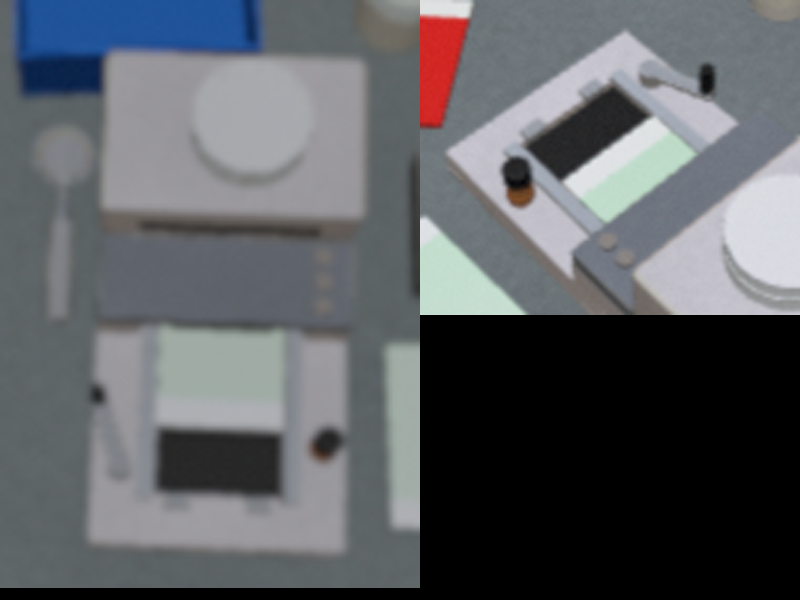

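```bash
cat >h.py <<'E'
import numpy as np
from scipy.spatial.transform import Rotation as Ro
from bench import r,eyes
def ray(name,uv,st=None):
    k=eyes.calibration(name);d=np.array([(uv[0]-k['cx'])/k['fx'],(uv[1]-k['cy'])/k['fy'],1.])
    if name=="wrist":
        T=np.eye(4);T[:3,:3]=Ro.from_quat(st['eef_rot']).as_matrix();T[:3,3]=st['ee_pos'];T=T@np.array(k['hand_eye'])
        return T[:3,3],T[:3,:3]@d
    R=np.array(k['R']);return -R.T@k['t'],R.T@d
def onz(name,uv,z,st=None):
    o,d=ray(name,uv,st);return o+d*(z-o[2])/d[2]
def px(name,X,st=None):
    k=eyes.calibration(name)
    if name=="wrist":
        T=np.eye(4);T[:3,:3]=Ro.from_quat(st['eef_rot']).as_matrix();T[:3,3]=st['ee_pos'];T=np.linalg.inv(T@np.array(k['hand_eye']));c=T[:3,:3]@X+T[:3,3]
    else: c=np.array(k['R'])@X+k['t']
    return c[:2]/c[2]*[k['fx'],k['fy']]+[k['cx'],k['cy']]
E
python3 - <<'E'
from h import *
P=dict(bedFL=(158,490,.03),bedFR=(282,492,.03),plFL=(158,428,.036),plFR=(284,431,.036),plBL=(160,328,.036),plFLb=(158,400,.036),
 scFL=(88,544,.02),scFR=(346,552,.02),pivot=(119,473,.046),knob=(97,394,.074),brFL=(98,322,.075),brFR=(352,327,.075),headFL=(102,215,.13),headFR=(366,217,.13),headBL=(107,52,.13),headBR=(366,60,.13),vial=(326,437,.07))
for n,(u,v,z) in P.items(): print(n,np.round(onz("top",(235+u/4.2,95+v/4.2),z)*1000,0))
q=lambda u,v,z:np.round(onz("scene",(165+(u-420)/3,195+v/3),z)*1000,0)
print("scene stops faceL",q(608,88,.035),"faceR",q(530,145,.03),"knobtop",q(708,68,.074),"pivot",q(652,72,.046),"plFL",q(655,118,.036),"plFR",q(560,182,.036))
s=r.read_state();print(Ro.from_quat(s['eef_rot']).as_matrix().round(3))
E
```

```text
bedFL [495. -64.  30.]
bedFR [ 490. -162.   30.]
plFL [544. -66.  36.]
plFR [ 538. -165.   36.]
plBL [625. -70.  36.]
plFLb [566. -67.  36.]
scFL [455.  -7.  20.]
scFR [ 442. -211.   20.]
pivot [507. -33.  46.]
knob [564. -18.  74.]
brFL [621. -21.  75.]
brFR [ 611. -218.   75.]
headFL [689. -26. 130.]
headFR [ 681. -224.  130.]
headBL [821. -34. 130.]
headBR [ 808. -233.  130.]
vial [ 526. -193.   70.]
scene stops faceL [499. -69.  35.] faceR [ 492. -154.   30.] knobtop [570. -18.  74.] pivot [521. -37.  46.] plFL [553. -66.  36.] plFR [ 541. -165.   36.]
[[ 0.97   0.242 -0.   ]
 [ 0.242 -0.97   0.001]
 [-0.    -0.001 -1.   ]]
```

```bash

python3 -m inch '{"translation":[[0.3,1,0.5],[0.3,1,0.5],[0.3,1,0.5],[0.3,1,0.5]],"rot":[[0,0,-0.29],[0,0,-0.29],[0,0,-0.29],[0,0,-0.29]],"jaw":[87,87,87,87]}' &&
python3 -m inch '{"translation":[[0.4,1,0],[0.4,1,0],[0.4,1,0]],"rot":[[0,0,0],[0,0,0],[0,0,0]],"jaw":[0,0,0]}' &&
python3 -m inch '{"translation":[[0.9,1,0],[0.9,1,0],[0.9,1,0],[0.9,1,0]],"rot":[[0,0,0],[0,0,0],[0,0,0],[0,0,0]],"jaw":[0,0,0,0]}' &&
python3 -m inch '{"translation":[[1,1,0],[1,1,0],[1,1,0],[1,1,0]],"rot":[[0,0,0],[0,0,0],[0,0,0],[0,0,0]],"jaw":[0,0,0,0]}'
python3 - <<'E'
from h import *
s=r.read_state();print(s['ee_pos'],Ro.from_quat(s['eef_rot']).as_euler('xyz',degrees=True))
E
```

```text
time: 0.5
ee_pos: [0.1827, -0.505, 0.2844]
eef_rot: [1.0, -0.028, 0.001, 0.0]
ft_force: [0.8, -0.2, 0.0]
width: 0.0871
time: 0.8
ee_pos: [0.2247, -0.4018, 0.2839]
eef_rot: [1.0, -0.025, 0.001, -0.0]
ft_force: [-0.7, -0.5, 0.3]
width: 0.0707
time: 1.2
ee_pos: [0.3177, -0.299, 0.2834]
eef_rot: [1.0, -0.021, 0.001, -0.001]
ft_force: [0.1, -1.0, 0.2]
width: 0.039
time: 1.6
ee_pos: [0.421, -0.1955, 0.2829]
eef_rot: [1.0, -0.017, 0.001, -0.002]
ft_force: [-0.9, 1.1, -0.5]
width: 0.0072
[ 0.42097143 -0.19551563  0.28288017] [-1.79787969e+02 -1.24958974e-01 -1.95495087e+00]
```

```bash

python3 -m inch '{"translation":[[0.8,0.78,0],[0.8,0.78,0],[0.8,0.78,0],[0.8,0.78,0]],"rot":[[0,0,-0.02],[0,0,-0.02],[0,0,-0.02],[0,0,-0.02]],"jaw":[0,0,0,0]}'
python3 - <<'E'
from h import *
import cv2,json
s=r.read_state();a=eyes.camera("wrist");cv2.imwrite("pics/w1raw.png",a)
json.dump({k:np.array(s[k]).tolist() for k in('ee_pos','eef_rot')},open('w1.json','w'))
cv2.imwrite("pics/w1.png",cv2.resize(a,(800,600),interpolation=cv2.INTER_CUBIC))
E
```

```text
time: 2.0
ee_pos: [0.5023, -0.1168, 0.2817]
eef_rot: [1.0, -0.026, 0.001, -0.003]
ft_force: [-0.5, -0.5, 0.2]
width: 0.0005
```

View pics/w1.png

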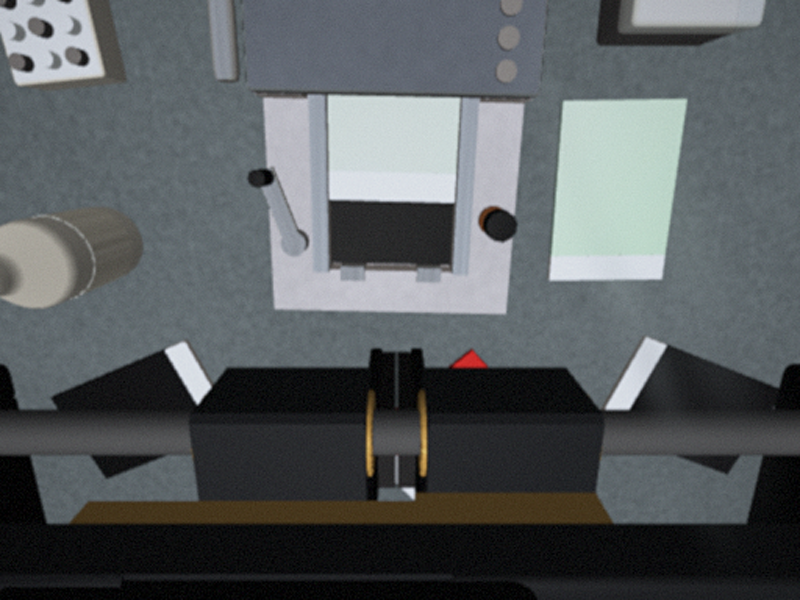

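```bash
python3 - <<'E'
from h import *
import json
st=json.load(open('w1.json'))
P=dict(stopL=(352,266,.035),stopR=(428,267,.035),plFL=(329,199,.036),plFR=(456,203,.036),plBL=(329,97,.036),plBR=(461,97,.036),
 gL0=(328,97,.036),gL1=(328,268,.036),gR0=(462,97,.036),gR1=(453,268,.036),scFL=(274,310,.03),scFR=(507,313,.03),pivot=(295,242,.046),knobtop=(260,178,.074),bottle=(35,262,.13),vial=(503,225,.07),scBL=(265,97,.03),bridgeL=(247,93,.075),bridgeR=(533,95,.075))
for n,(u,v,z) in P.items(): print(n,np.round(onz("wrist",(u/1.5625,v/1.5625),z,st)*1000,1))
b=[onz("top",(209,198),.155),onz("scene",(288,154),.16)];print(np.round(b,3))
E
```

```text
stopL [490.3 -79.5  35. ]
stopR [ 486.3 -142.5   35. ]
plFL [546.  -65.5  36. ]
plFR [ 537.6 -166.5   36. ]
plBL [621.4 -72.4  36. ]
plBR [ 616.2 -171.6   36. ]
gL0 [621.4 -71.6  36. ]
gL1 [489.9 -59.6  36. ]
gR0 [ 616.1 -172.4   36. ]
gR1 [ 484.6 -163.1   36. ]
scFL [453.9  -8.7  30. ]
scFR [ 441.  -209.5   30. ]
pivot [514.6 -36.9  46. ]
knobtop [566.2 -23.2  74. ]
bottle [524.  110.3 130. ]
vial [ 523.3 -197.1   70. ]
scBL [624.6 -22.7  30. ]
bridgeL [622.5 -21.9  75. ]
bridgeR [ 611.1 -215.5   75. ]
[[0.523 0.129 0.155]
 [0.525 0.135 0.16 ]]
```

```bash

python3 -m inch '{"translation":[[0.4,0,-0.1],[0.78,-0.02,-0.5],[0.78,-0.02,-1],[0.78,-0.02,-1],[0.78,-0.02,-1]],"rot":[[0,0,-0.015],[0,0,-0.015],[0,0,-0.015],[0,0,-0.015],[0,0,-0.015]],"jaw":[0,0,0,0,0]}' &&
python3 -m inch '{"translation":[[0,0,-0.4],[0,0,-0.8],[0,0,-1],[0,0,-1],[0,0,-1.0],[0,0,-1.0]],"rot":[[0,0,0],[0,0,0],[0,0,0],[0,0,0],[0,0,0],[0,0,0]],"jaw":[0,0,0,0,0,0]}' &&
python3 -m inch '{"translation":[[0,0,-0.1],[0,0,-0.2],[0,0,-0.26],[0,0,-0.28],[0,0,-0.28],[0,0,-0.28]],"rot":[[0,0,0],[0,0,0],[0,0,0],[0,0,0],[0,0,0],[0,0,0]],"jaw":[0,0,0,0,0,0]}'
```

```text
time: 2.55
ee_pos: [0.5779, -0.1224, 0.1815]
eef_rot: [0.999, -0.036, -0.001, -0.002]
ft_force: [0.0, -0.5, 0.8]
width: 0.0005
time: 3.15
ee_pos: [0.5794, -0.1232, 0.0846]
eef_rot: [0.999, -0.036, 0.001, -0.002]
ft_force: [-0.1, 0.7, -0.0]
width: 0.0006
time: 3.75
ee_pos: [0.5795, -0.1231, 0.0566]
eef_rot: [0.999, -0.036, 0.001, -0.002]
ft_force: [-0.7, -0.5, 0.0]
width: 0.0002
```

```bash

python3 -m inch '{"translation":[[0,0.05,0],[0,0.05,-0.03],[0,0.05,-0.06],[0,0.05,-0.08],[0,0.05,-0.08],[0,0.05,-0.08]],"rot":[[0,0,0],[0,0,0],[0,0,0],[0,0,0],[0,0,0],[0,0,0]],"jaw":[0,0,0,0,0,0]}' &&
python3 -m inch '{"translation":[[0,0,-0.01],[0,0,-0.02],[0,0,-0.02],[0,0,-0.02]],"rot":[[0,0,0],[0,0,0],[0,0,0],[0,0,0]],"jaw":[0,0,0,0]}' &&
python3 -m inch '{"translation":[[0,0,-0.01],[0,0,-0.02],[0,0,-0.02],[0,0,-0.02]],"rot":[[0,0,0],[0,0,0],[0,0,0],[0,0,0]],"jaw":[0,0,0,0]}'
```

```text
time: 4.35
ee_pos: [0.5795, -0.1181, 0.0486]
eef_rot: [0.999, -0.036, 0.001, -0.002]
ft_force: [-0.2, -0.7, 0.1]
width: 0.0004
time: 4.75
ee_pos: [0.5797, -0.1182, 0.0468]
eef_rot: [0.999, -0.036, 0.001, -0.002]
ft_force: [-0.4, 0.2, 4.5]
width: 0.0002
time: 5.15
ee_pos: [0.5799, -0.1182, 0.0451]
eef_rot: [0.999, -0.036, 0.001, -0.002]
ft_force: [-1.1, -0.6, 6.6]
width: 0.0004
```

```bash

python3 -m inch '{"translation":[[0,0,-0.01],[0,0,-0.02],[0,0,-0.02],[0,0,-0.02]],"rot":[[0,0,0],[0,0,0],[0,0,0],[0,0,0]],"jaw":[0,0,0,0]}' &&
python3 -m inch '{"translation":[[0,0,-0.01],[0,0,-0.02],[0,0,-0.02],[0,0,-0.02]],"rot":[[0,0,0],[0,0,0],[0,0,0],[0,0,0]],"jaw":[0,0,0,0]}'
```

```text
time: 5.55
ee_pos: [0.5801, -0.1183, 0.0435]
eef_rot: [0.999, -0.036, 0.002, -0.002]
ft_force: [-2.7, -0.6, 7.7]
width: 0.0003
time: 5.95
ee_pos: [0.5805, -0.1183, 0.0422]
eef_rot: [0.999, -0.036, 0.002, -0.001]
ft_force: [-2.7, -0.3, 10.1]
width: 0.0005
```

```bash

python3 -m inch '{"translation":[[0,0,-0.02],[0,0,-0.03],[0,0,-0.03],[0,0,-0.03]],"rot":[[0,0,0],[0,0,0],[0,0,0],[0,0,0]],"jaw":[0,0,0,0]}' &&
python3 -m inch '{"translation":[[-0.02,0,-0.01],[-0.05,0,-0.015],[-0.08,0,-0.015],[-0.08,0,-0.015],[-0.08,0,-0.015]],"rot":[[0,0,0],[0,0,0],[0,0,0],[0,0,0],[0,0,0]],"jaw":[0,0,0,0,0]}'
python3 - <<'E'
from h import *
import cv2,json
s=r.read_state();print(s['ft_force']);a=eyes.camera("wrist");cv2.imwrite("pics/w2raw.png",a)
cv2.imwrite("pics/w2.png",cv2.resize(a,(800,600),interpolation=cv2.INTER_CUBIC))
E
```

```text
time: 6.35
ee_pos: [0.5813, -0.1184, 0.0403]
eef_rot: [0.999, -0.036, 0.003, -0.001]
ft_force: [-2.4, 0.5, 11.0]
width: 0.0003
time: 6.85
ee_pos: [0.5751, -0.1184, 0.0403]
eef_rot: [0.999, -0.036, 0.005, -0.001]
ft_force: [1.2, 0.9, 10.9]
width: 0.0005
[ 1.23955791  0.85627115 10.85393076]
```

View pics/w2.png

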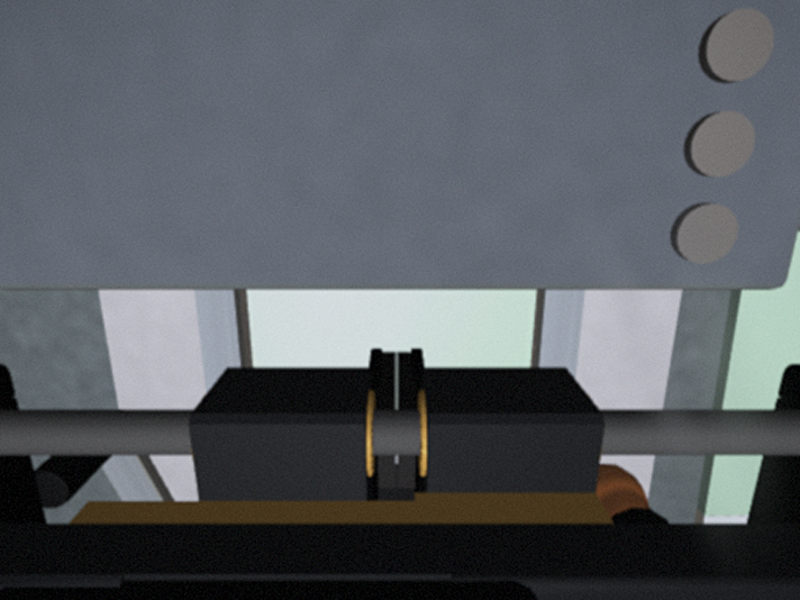

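```bash

python3 -m inch '{"translation":[[0,0,-0.02],[0,0,-0.035],[0,0,-0.035],[0,0,-0.035]],"rot":[[0,0,0],[0,0,0],[0,0,0],[0,0,0]],"jaw":[0,0,0,0]}' 
python3 - <<'E'
from h import *
import cv2
a=eyes.camera("top");cv2.imwrite("pics/t2raw.png",a)
a=np.hstack([cv2.resize(cv2.imread("pics/top0.png")[165:230,240:330],None,fx=4,fy=4),cv2.resize(a[165:230,240:330],None,fx=4,fy=4)])
cv2.imwrite("pics/t2.png",a)
E
```

```text
time: 7.3
ee_pos: [0.5764, -0.1185, 0.0383]
eef_rot: [0.999, -0.036, 0.006, -0.001]
ft_force: [-2.6, 0.3, 14.2]
width: 0.0002
```

View pics/t2.png

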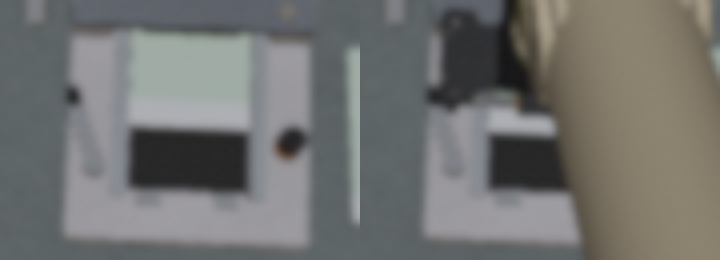

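```bash
cat >edge.py <<'E'
from h import *
import sys,cv2
s=r.read_state();a=eyes.camera("top");g=a[:,:,1].astype(float)
for c in (274,276,278):
    p=g[170:217,c-1:c+2].mean(1)
    k=np.array([i for i in range(3,44)]);d=[p[i-3:i].mean()-p[i:i+3].mean() for i in k];i=k[int(np.argmax(d))]
    th=(p[i-3]+p[i+2])/2;j=next(j for j in range(i-3,i+3) if p[j]>=th>p[j+1]);row=170+j+(p[j]-th)/(p[j]-p[j+1])
    print(c,round(row,2),np.round(onz("top",(c,row),.036)*1000,1),'contrast',round(max(d)))
E
python3 edge.py
python3 -m inch '{"translation":[[-0.03,0,-0.02],[-0.05,0,-0.02],[-0.07,0.005,-0.02],[-0.09,0.005,-0.02],[-0.11,0.01,-0.02],[-0.13,0.01,-0.02],[-0.15,0.01,-0.02],[-0.15,0.01,-0.02]],"rot":[[0,0,0],[0,0,0],[0,0,0],[0,0,0],[0,0,0],[0,0,0],[0,0,0],[0,0,0]],"jaw":[0,0,0,0,0,0,0,0]}' 
python3 edge.py
```

```text
274 197.89 [540.  -70.1  36. ] contrast 95
276 198.07 [539.2 -76.8  36. ] contrast 98
278 198.15 [538.7 -83.4  36. ] contrast 98
time: 8.2
ee_pos: [0.5637, -0.1176, 0.0384]
eef_rot: [0.999, -0.036, 0.009, -0.0]
ft_force: [1.8, 0.6, 14.9]
width: 0.0003
274 201.62 [527.4 -69.6  36. ] contrast 96
276 201.71 [526.9 -76.3  36. ] contrast 101
278 201.86 [526.2 -82.9  36. ] contrast 100
```

```bash

python3 -m inch '{"translation":[[-0.03,0,-0.02],[-0.05,0,-0.02],[-0.07,0.005,-0.02],[-0.09,0.005,-0.02],[-0.11,0.01,-0.02],[-0.13,0.01,-0.02],[-0.15,0.01,-0.02],[-0.17,0.01,-0.02],[-0.19,0.015,-0.02],[-0.2,0.015,-0.02],[-0.2,0.015,-0.02]],"rot":[[0,0.005,0],[0,0.01,0],[0,0.015,0],[0,0.015,0],[0,0.015,0],[0,0.015,0],[0,0.015,0],[0,0.015,0],[0,0.015,0],[0,0.015,0],[0,0.015,0]],"jaw":[0,0,0,0,0,0,0,0,0,0,0]}' 
python3 edge.py
```

```text
time: 9.35
ee_pos: [0.5462, -0.1163, 0.0384]
eef_rot: [0.999, -0.036, 0.004, 0.0]
ft_force: [0.4, 0.7, 14.3]
width: 0.0002
274 206.83 [509.9 -69.   36. ] contrast 98
276 206.92 [509.4 -75.5  36. ] contrast 99
278 207.04 [508.8 -82.1  36. ] contrast 97
```

```bash

python3 -m inch '{"translation":[[-0.03,0,-0.02],[-0.05,0,-0.02],[-0.07,0.005,-0.02],[-0.09,0.005,-0.02],[-0.11,0.01,-0.02],[-0.12,0.01,-0.02],[-0.12,0.01,-0.02]],"rot":[[0,0.005,0],[0,0.01,0],[0,0.01,0],[0,0.01,0],[0,0.01,0],[0,0.01,0],[0,0.01,0]],"jaw":[0,0,0,0,0,0,0]}' 
python3 edge.py
python3 -m inch '{"translation":[[-0.02,0,-0.02],[-0.035,0,-0.02],[-0.05,0.0,-0.02],[-0.05,0,-0.02]],"rot":[[0,0.005,0],[0,0.005,0],[0,0.005,0],[0,0.005,0]],"jaw":[0,0,0,0]}' 
python3 edge.py
```

```text
time: 10.1
ee_pos: [0.5367, -0.1155, 0.0384]
eef_rot: [0.999, -0.036, 0.001, 0.001]
ft_force: [1.6, -0.5, 14.0]
width: 0.0004
274 209.13 [502.2 -68.6  36. ] contrast 76
276 209.23 [501.7 -75.2  36. ] contrast 77
278 209.3 [501.3 -81.8  36. ] contrast 75
time: 10.55
ee_pos: [0.5342, -0.1156, 0.0383]
eef_rot: [0.999, -0.036, 0.001, 0.001]
ft_force: [2.0, -0.9, 14.6]
width: 0.0005
274 183.79 [588.2 -72.   36. ] contrast 64
276 210.04 [499.  -75.1  36. ] contrast 62
278 210.19 [498.3 -81.7  36. ] contrast 56
```

```bash

python3 -m inch '{"translation":[[-0.02,0,-0.02],[-0.035,0,-0.02],[-0.05,0.0,-0.02],[-0.05,0,-0.02]],"rot":[[0,0.005,0],[0,0.005,0],[0,0.005,0],[0,0.005,0]],"jaw":[0,0,0,0]}' 
python3 -m inch '{"translation":[[-0.02,0,-0.02],[-0.035,0,-0.02],[-0.05,0.0,-0.02],[-0.05,0,-0.02]],"rot":[[0,0.0,0],[0,0.0,0],[0,0.0,0],[0,0.0,0]],"jaw":[0,0,0,0]}' 
python3 - <<'E'
from h import *
import cv2
a=eyes.camera("top");cv2.imwrite("pics/t3raw.png",a)
cv2.imwrite("pics/t3.png",cv2.resize(a[180:225,250:310],None,fx=10,fy=10))
E
```

```text
time: 11.0
ee_pos: [0.5316, -0.1156, 0.0383]
eef_rot: [0.999, -0.036, 0.001, 0.002]
ft_force: [1.6, 0.8, 14.4]
width: 0.0006
time: 11.4
ee_pos: [0.5291, -0.1158, 0.0382]
eef_rot: [0.999, -0.036, 0.004, 0.002]
ft_force: [2.4, 0.4, 14.3]
width: 0.0004
```

View pics/t3.png

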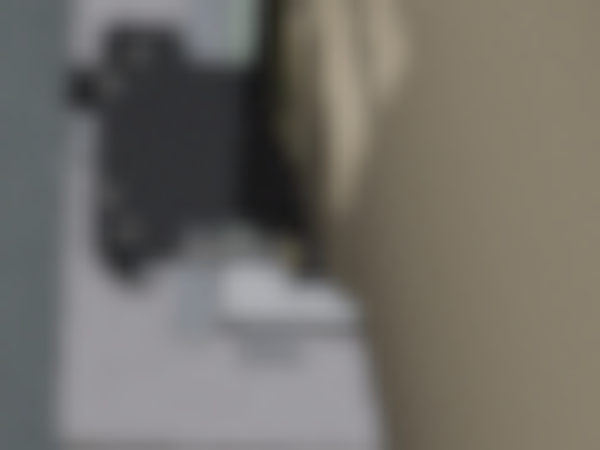

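```bash

python3 -m inch '{"translation":[[-0.02,0,-0.02],[-0.035,0,-0.02],[-0.05,0.0,-0.02],[-0.05,0,-0.02]],"rot":[[0,0.005,0],[0,0.005,0],[0,0.005,0],[0,0.005,0]],"jaw":[0,0,0,0]}' 
python3 -m inch '{"translation":[[-0.02,0,-0.02],[-0.035,0,-0.02],[-0.05,0.0,-0.02],[-0.05,0,-0.02]],"rot":[[0,0.005,0],[0,0.005,0],[0,0.005,0],[0,0.005,0]],"jaw":[0,0,0,0]}' 
python3 - <<'E'
from h import *
import cv2
b=cv2.imread("pics/t3raw.png");a=eyes.camera("top");cv2.imwrite("pics/t4raw.png",a)
print(b[206:220,272:283].mean(1).mean(1).round(),a[206:220,272:283].mean(1).mean(1).round())
E
```

```text
time: 11.85
ee_pos: [0.5266, -0.1158, 0.0382]
eef_rot: [0.999, -0.036, 0.004, 0.002]
ft_force: [1.7, -0.3, 14.9]
width: 0.0001
time: 12.25
ee_pos: [0.5244, -0.1158, 0.0383]
eef_rot: [0.999, -0.035, 0.004, 0.003]
ft_force: [2.1, 1.2, 14.0]
width: 0.0003
[105. 127. 149. 164. 167. 153. 130. 129. 138. 143. 148. 155. 158. 158.] [ 87.  98. 114. 136. 156. 164. 159. 147. 141. 142. 149. 155. 158. 158.]
```

```bash

python3 -m inch '{"translation":[[-0.02,0,-0.02],[-0.035,0,-0.02],[-0.05,0.0,-0.02],[-0.05,0,-0.02]],"rot":[[0,0.005,0],[0,0.005,0],[0,0.005,0],[0,0.005,0]],"jaw":[0,0,0,0]}' 
python3 - <<'E'
from h import *
import cv2
a=eyes.camera("top")
print(a[206:220,272:283].mean(1).mean(1).round())
E
python3 -m inch '{"translation":[[-0.02,0,-0.02],[-0.035,0,-0.02],[-0.05,0.0,-0.02],[-0.05,0,-0.02]],"rot":[[0,0.005,0],[0,0.005,0],[0,0.005,0],[0,0.005,0]],"jaw":[0,0,0,0]}' 
python3 - <<'E'
from h import *
import cv2
a=eyes.camera("top")
print(a[206:220,272:283].mean(1).mean(1).round())
E
```

```text
time: 12.7
ee_pos: [0.5224, -0.1158, 0.0384]
eef_rot: [0.999, -0.035, 0.005, 0.003]
ft_force: [3.4, 0.8, 13.9]
width: 0.0007
[ 72.  83.  98. 119. 140. 154. 155. 146. 141. 143. 148. 155. 158. 158.]
time: 13.15
ee_pos: [0.5203, -0.1158, 0.0385]
eef_rot: [0.999, -0.035, 0.005, 0.004]
ft_force: [3.8, 0.9, 13.7]
width: 0.0005
[ 64.  80.  94. 111. 131. 146. 149. 143. 140. 142. 148. 155. 158. 158.]
```

```bash

python3 -m inch '{"translation":[[0.01,0,0.03],[0.01,0,0.1],[0.01,0,0.3],[0.01,0,0.6],[0,0,1],[0,0,1],[0,0,1]],"rot":[[0,0,0],[0,0,0],[0,0,0],[0,0,0],[0,0,0],[0,0,0],[0,0,0]],"jaw":[0,0,0,0,0,0,0]}' 
python3 -m inch '{"translation":[[-0.35,0,0.4],[-0.35,0,0.5],[-0.35,0,0.5]],"rot":[[0,0,0],[0,0.005,0],[0,0.005,0]],"jaw":[0,0,0]}'
python3 - <<'E'
from h import *
import cv2,json
s=r.read_state();a=eyes.camera("wrist");cv2.imwrite("pics/w3raw.png",a);print(s['ee_pos'],s['joint_positions'])
json.dump({k:np.array(s[k]).tolist() for k in('ee_pos','eef_rot')},open('w3.json','w'))
cv2.imwrite("pics/w3.png",cv2.resize(a[20:220,130:390],None,fx=3,fy=3,interpolation=cv2.INTER_CUBIC))
E
```

```text
time: 13.9
ee_pos: [0.5205, -0.116, 0.1388]
eef_rot: [0.999, -0.035, 0.006, 0.004]
ft_force: [-0.1, -0.3, -1.4]
width: 0.0006
time: 14.2
ee_pos: [0.4855, -0.1164, 0.1892]
eef_rot: [0.999, -0.035, 0.003, 0.004]
ft_force: [1.0, 0.1, 0.1]
width: 0.0006
[ 0.48545632 -0.11643924  0.18920695] [ 0.74518138  0.12960478 -0.6453502   1.82496781  0.09235841  1.20686757
 -1.57026489]
```

View pics/w3.png

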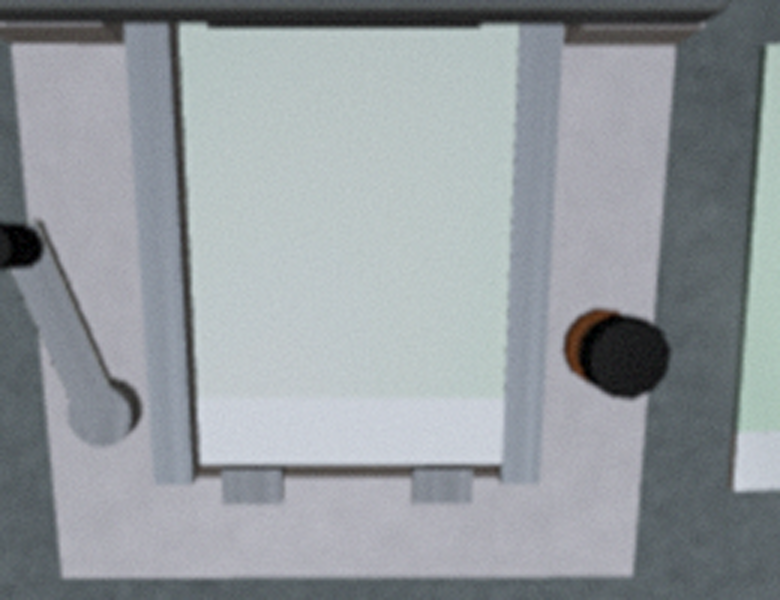

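```bash

python3 - <<'E'
from h import *
import cv2,json
a=cv2.imread("pics/w3raw.png").mean(2)
for c0,c1 in((206,223),(270,286),(230,262)):print(c0,a[168:186,c0:c1].mean(1).round())
E
python3 -m inch '{"translation":[[0.4,0.2,0.1],[0.6,0.4,0.1],[0.81,0.6,0.1],[0.81,0.95,0.1],[0.81,0.95,0.1],[0.81,0.95,0.1],[0.81,0.95,0.1],[0.81,0.95,0.1]],"rot":[[0,0,0.14],[0,0,0.28],[0,0,0.42],[0,0,0.56],[0,0,0.7],[0,0,0.84],[0,0,0.99],[0,0,0.99]],"jaw":[40,40,40,40,40,40,40,40]}' 
python3 -m inch '{"translation":[[0,0,0],[0,0,0],[0,0,0],[0,0,0],[0,0,0],[0,0,0],[0,0,0],[0,0,0]],"rot":[[0,0,0.14],[0,0,0.28],[0,0,0.42],[0,0,0.56],[0,0,0.7],[0,0,0.84],[0,0,0.99],[0,0,0.99]],"jaw":[40,40,40,40,40,40,40,40]}' 
python3 -m inch '{"translation":[[0,0,0],[0,0,0],[0,0,0],[0,0,0],[0,0,0],[0,0,0],[0,0,0],[0,0,0]],"rot":[[0,0,0.14],[0,0,0.28],[0,0,0.42],[0,0,0.56],[0,0,0.7],[0,0,0.84],[0,0,0.99],[0,0,0.99]],"jaw":[40,40,40,40,40,40,40,40]}' 
python3 - <<'E'
from h import *
import cv2,json
s=r.read_state();print(Ro.from_quat(s['eef_rot']).as_euler('xyz',degrees=True),s['joint_positions'].round(2))
a=eyes.camera("wrist");cv2.imwrite("pics/w4.png",a)
json.dump({k:np.array(s[k]).tolist() for k in('ee_pos','eef_rot')},open('w4.json','w'))
E
```

```text
206 [208. 208. 208. 208. 210. 208. 176. 105.  99. 135. 141. 140. 139. 139.
 140. 141. 139. 139.]
270 [208. 207. 208. 208. 210. 208. 171.  97. 103. 137. 142. 140. 140. 139.
 140. 140. 139. 139.]
230 [208. 208. 208. 208. 210. 208. 181. 117.  79.  80. 109. 153. 178. 182.
 180. 181. 181. 181.]
time: 15.05
ee_pos: [0.5658, -0.0211, 0.1959]
eef_rot: [0.885, 0.466, 0.004, 0.001]
ft_force: [-0.5, -0.4, -0.3]
width: 0.04
time: 15.85
ee_pos: [0.5655, -0.021, 0.1946]
eef_rot: [0.538, 0.843, 0.004, -0.002]
ft_force: [-0.6, -0.7, 0.2]
width: 0.0399
time: 16.65
ee_pos: [0.5654, -0.021, 0.1937]
eef_rot: [0.052, 0.999, 0.003, -0.004]
ft_force: [-0.4, -0.5, 0.6]
width: 0.0398
[179.71112527  -0.47613547 174.04933527] [ 0.89  0.5  -1.21  1.62  0.47  1.36  1.09]
```

View pics/w4.png

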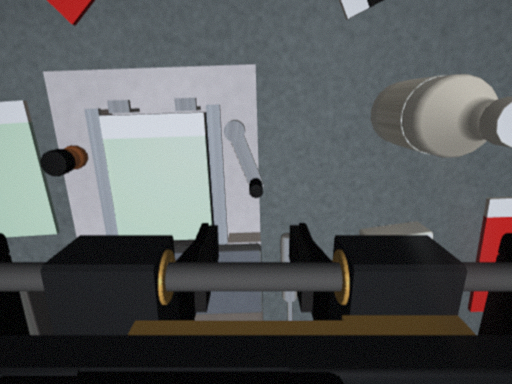

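```bash

python3 - <<'E'
from h import *
import cv2,json
for f,cols in(("w4",((111,128),(178,194),(140,170))),("w3raw",((206,223),(270,286)))):
    a=cv2.imread(f"pics/{f}.png").mean(2);st=json.load(open(f[:2]+'.json'))
    r0=94 if f=="w4" else 170
    for c0,c1 in cols:
        p=a[r0:r0+24,c0:c1].mean(1).round();print(f,c0,p)
    for rr in ((108,110,112,114) if f=="w4" else (174,175,176,177,178)):print(rr,[np.round(onz("wrist",((cols[0][0]+cols[0][1])/2,rr),z,st)*1000,1)[0] for z in(.03,.035,.036)])
    print('cam',ray("wrist",(0,0),st)[0])
E
```

```text
w4 111 [181. 181. 181. 181. 181. 172. 155. 143. 142. 143. 143. 143. 144. 143.
 144. 144. 143. 145. 153. 163. 161. 176. 209. 215.]
w4 178 [185. 187. 187. 175. 154. 145. 144. 145. 145. 146. 145. 146. 145. 146.
 145. 146. 159. 170. 169. 182. 212. 217. 216. 215.]
w4 140 [186. 186. 186. 187. 187. 186. 186. 186. 186. 186. 186. 186. 186. 186.
 184. 184. 184. 184. 178. 170. 185. 211. 216. 215.]
108 [np.float64(481.3), np.float64(481.4), np.float64(481.4)]
110 [np.float64(483.1), np.float64(483.2), np.float64(483.2)]
112 [np.float64(485.0), np.float64(485.0), np.float64(485.0)]
114 [np.float64(486.8), np.float64(486.9), np.float64(486.9)]
cam [ 0.48793661 -0.014378    0.34509049]
w3raw 206 [208. 208. 210. 208. 176. 105.  99. 135. 141. 140. 139. 139. 140. 141.
 139. 139. 140. 148. 169. 178. 181. 180. 180. 180.]
w3raw 270 [208. 208. 210. 208. 171.  97. 103. 137. 142. 140. 140. 139. 140. 140.
 139. 139. 140. 153. 169. 176. 176. 177. 177. 178.]
174 [np.float64(494.3), np.float64(495.4), np.float64(495.6)]
175 [np.float64(493.3), np.float64(494.4), np.float64(494.6)]
176 [np.float64(492.2), np.float64(493.4), np.float64(493.6)]
177 [np.float64(491.2), np.float64(492.4), np.float64(492.6)]
178 [np.float64(490.2), np.float64(491.3), np.float64(491.6)]
cam [ 0.5632803  -0.11994091  0.3404739 ]
```

```bash
python3 - <<'E'
import cv2,numpy as np
a=cv2.imread("pics/w4.png")[85:150,95:215];b=cv2.imread("pics/w3raw.png")[150:195,195:300]
a=cv2.resize(a,(720,390),interpolation=cv2.INTER_NEAREST);b=cv2.resize(b[20:45],(720,171),interpolation=cv2.INTER_NEAREST)
cv2.imwrite("pics/flush.png",np.vstack([a,b]))
E
```

```text
(no output)
```

View pics/flush.png

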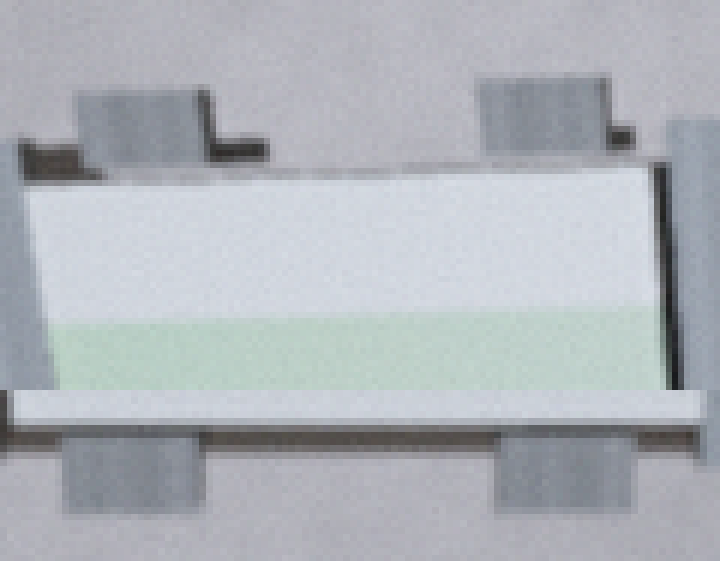

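```bash

python3 -m inch '{"translation":[[-0.1,-0.4,0],[-0.2,-0.8,0],[-0.26,-0.94,-0.3],[-0.26,-0.94,-0.7],[-0.26,-0.94,-1],[-0.26,-0.94,-1]],"rot":[[0,0,0],[0,0,0.04],[0,0,0.04],[0,0,0.04],[0,0,0.04],[0,0,0.04]],"jaw":[0,0,0,0,0,0]}' 
python3 -m inch '{"translation":[[0,0,-0.2],[0,0,-0.36],[0,0,-0.42],[0,0,-0.44],[0,0,-0.44],[0,0,-0.44]],"rot":[[0,0,0],[0,0,0],[0,0,0],[0,0,0],[0,0,0],[0,0,0]],"jaw":[0,0,0,0,0,0]}' 
python3 -m inch '{"translation":[[0,0,-0.01],[0,0,-0.03],[0,0,-0.04],[0,0,-0.06],[0,0,-0.06],[0,0,-0.06]],"rot":[[0,0,0],[0,0,0],[0,0,0],[0,0,0],[0,0,0],[0,0,0]],"jaw":[0,0,0,0,0,0]}' 
python3 -m inch '{"translation":[[0,0,-0.01],[0,0,-0.03],[0,0,-0.03],[0,0,-0.03]],"rot":[[0,0,0],[0,0,0],[0,0,0],[0,0,0]],"jaw":[0,0,0,0]}'
python3 - <<'E'
from h import *
import cv2
s=r.read_state();a=eyes.camera("wrist");cv2.imwrite("pics/w5raw.png",a);print(Ro.from_quat(s['eef_rot']).as_euler('xyz',degrees=True))
cv2.imwrite("pics/w5.png",a)
E
```

```text
time: 17.3
ee_pos: [0.5369, -0.1149, 0.0902]
eef_rot: [0.036, 0.999, 0.003, -0.007]
ft_force: [0.6, 0.1, 0.4]
width: 0.0029
time: 17.9
ee_pos: [0.5375, -0.1149, 0.0473]
eef_rot: [0.036, 0.999, 0.003, -0.006]
ft_force: [-0.7, 0.6, 2.4]
width: 0.0008
time: 18.5
ee_pos: [0.5382, -0.1149, 0.042]
eef_rot: [0.036, 0.999, 0.003, -0.006]
ft_force: [-2.0, 0.1, 8.9]
width: 0.0004
time: 18.9
ee_pos: [0.539, -0.1149, 0.0401]
eef_rot: [0.037, 0.999, 0.003, -0.005]
ft_force: [-2.4, -0.3, 12.7]
width: 0.0004
[179.69658746  -0.5633382  175.80955112]
```

View pics/w5.png

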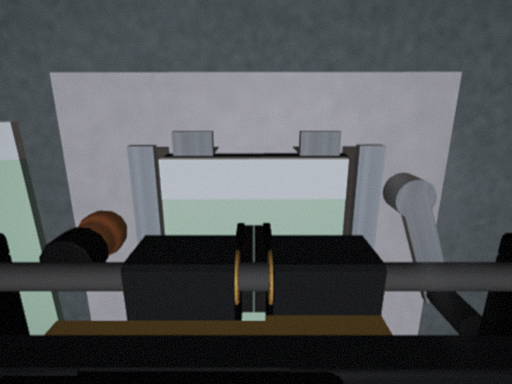

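```bash
cat >we.py <<'E'
from h import *
import cv2,sys
s=r.read_state();a=eyes.camera("wrist").astype(float).mean(2)
cv2.imwrite("pics/we%.2f.png"%s['time'],a)
def cr(p,r0,sgn):
    d=np.diff(p)*sgn;i=int(np.argmax(d));w=d[max(i-1,0):i+2].clip(0);return round(r0+(w*np.arange(max(i-1,0),i+2)).sum()/w.sum(),2)
for n,c0,c1 in(("L",178,210),("R",305,335)):
    p=a[115:180,c0:c1].mean(1);print(n,'stop far',cr(p[:28],115,-1),'plate',cr(p[30:],145,1))
print('centre plate',cr(a[145:180,225:285].mean(1),145,1))
E
python3 we.py
python3 -m inch '{"translation":[[-0.01,0,-0.02],[-0.02,0,-0.03],[-0.03,0.0,-0.03],[-0.03,0,-0.03]],"rot":[[0,0.005,0],[0,0.005,0],[0,0.005,0],[0,0.005,0]],"jaw":[0,0,0,0]}' 
python3 we.py
python3 -m inch '{"translation":[[-0.02,0,-0.02],[-0.035,0,-0.02],[-0.05,0.0,-0.02],[-0.05,0,-0.02]],"rot":[[0,0.005,0],[0,0.005,0],[0,0.005,0],[0,0.005,0]],"jaw":[0,0,0,0]}' 
python3 we.py
```

```text
L stop far 129.52 plate 157.93
R stop far 129.53 plate 157.81
centre plate 157.87
time: 19.4
ee_pos: [0.5383, -0.1149, 0.0389]
eef_rot: [0.037, 0.999, 0.003, -0.005]
ft_force: [1.7, 0.1, 13.1]
width: 0.0005
L stop far 131.52 plate 158.46
R stop far 131.1 plate 158.18
centre plate 157.91
time: 19.85
ee_pos: [0.5357, -0.1149, 0.0388]
eef_rot: [0.037, 0.999, 0.002, -0.005]
ft_force: [2.6, -0.1, 13.2]
width: 0.0001
L stop far 136.57 plate 161.82
R stop far 136.28 plate 161.62
centre plate 158.95[ WARN:0@0.822] global loadsave.cpp:1063 imwrite_ Unsupported depth image for selected encoder is fallbacked to CV_8U.
[ WARN:0@1.186] global loadsave.cpp:1063 imwrite_ Unsupported depth image for selected encoder is fallbacked to CV_8U.
[ WARN:0@0.703] global loadsave.cpp:1063 imwrite_ Unsupported depth image for selected encoder is fallbacked to CV_8U.
```

```bash
sed -i '/imwrite/d' we.py
python3 -m inch '{"translation":[[-0.02,0,-0.02],[-0.035,0,-0.02],[-0.05,0.0,-0.02],[-0.05,0,-0.02]],"rot":[[0,0.005,0],[0,0.005,0],[0,0.005,0],[0,0.005,0]],"jaw":[0,0,0,0]}' 
python3 we.py
python3 -m inch '{"translation":[[-0.02,0,-0.02],[-0.035,0,-0.02],[-0.05,0.0,-0.02],[-0.05,0,-0.02]],"rot":[[0,0.005,0],[0,0.005,0],[0,0.005,0],[0,0.005,0]],"jaw":[0,0,0,0]}' 
python3 we.py
```

```text
time: 20.3
ee_pos: [0.5333, -0.1147, 0.0388]
eef_rot: [0.037, 0.999, 0.002, -0.005]
ft_force: [3.6, 0.3, 13.2]
width: 0.0005
time: 20.75
ee_pos: [0.5309, -0.1147, 0.0388]
eef_rot: [0.037, 0.999, 0.002, -0.005]
ft_force: [2.4, -1.0, 13.7]
width: 0.0005
L stop far 140.0 plate 171.01
R stop far 129.33 plate 170.79
centre plate 167.64Traceback (most recent call last):
  File "we.py", line 7, in <module>
    p=a[115:180,c0:c1].mean(1);print(n,'stop far',cr(p[:28],115,-1),'plate',cr(p[30:],145,1))
                                                  ~~^^^^^^^^^^^^^^^
  File "we.py", line 5, in cr
    d=np.diff(p)*sgn;i=int(np.argmax(d));w=d[max(i-1,0):i+2].clip(0);return round(r0+(w*np.arange(max(i-1,0),i+2)).sum()/w.sum(),2)
                                                                                      ~^~~~~~~~~~~~~~~~~~~~~~~~~~
ValueError: operands could not be broadcast together with shapes (2,) (3,)
```

```bash

python3 -m inch '{"translation":[[-0.03,0,-0.01],[-0.05,0,0.01],[-0.07,0,0.03],[-0.09,0,0.05],[-0.11,0,0.07],[-0.13,0,0.1],[-0.15,0,0.14],[-0.15,0,0.3],[-0.15,0,0.6],[-0.05,0,0.9],[0,0,1],[0,0,1]],"rot":[[0,0.005,0],[0,0.005,0],[0,0.005,0],[0,0,0],[0,0,0],[0,0,0],[0,0,0],[0,0,0],[0,0,0],[0,0,0],[0,0,0],[0,0,0]],"jaw":[0,0,0,0,0,0,0,0,0,0,0,0]}' 
python3 -m inch '{"translation":[[0.2,0.5,0.5],[0.35,0.94,0.5],[0.35,0.94,0.5],[0.35,0.94,0.5]],"rot":[[0,0,0],[0,0,0],[0,0,0],[0,0,0]],"jaw":[40,40,40,40]}'
python3 - <<'E'
from h import *
import cv2,json
s=r.read_state();a=eyes.camera("wrist");cv2.imwrite("pics/w6.png",a);print(Ro.from_quat(s['eef_rot']).as_euler('xyz',degrees=True))
json.dump({k:np.array(s[k]).tolist() for k in('ee_pos','eef_rot')},open('w6.json','w'))
g=a.mean(2)
for y in(-80,-111,-143):
    u=px("wrist",np.array([.488+(y+111)*6.8e-5,y/1000,.035]),s);c=int(round(u[0]));q=int(u[1]);print(u.round(1),q-14,g[q-14:q+14,c-4:c+5].mean(1).round())
print('mm/px',(onz("wrist",(u[0],u[1]+1),.035,s)-onz("wrist",u,.035,s))*1000)
d=g<40
k=onz("wrist",(256,190),.06,s);u=px("wrist",np.array([.5665,-.021,.074]),s);print('knob expected px',u)
m=cv2.inRange(a,(0,0,0),(45,45,45));n,l,stt,ce=cv2.connectedComponentsWithStats(m)
for i in range(1,n):
    if 60<stt[i,4]<1500:print(stt[i],ce[i].round(1),np.round(onz("wrist",ce[i],.07,s)*1000))
E
```

```text
time: 22.0
ee_pos: [0.5322, -0.1147, 0.1405]
eef_rot: [0.037, 0.999, 0.002, -0.004]
ft_force: [-0.5, -0.6, 0.1]
width: 0.0006
time: 22.4
ee_pos: [0.567, -0.0171, 0.1904]
eef_rot: [0.034, 0.999, 0.002, -0.004]
ft_force: [0.7, -1.0, 0.6]
width: 0.0249
[179.76146191  -0.41724762 176.0773097 ]
[181.9 106.4] 92 [188. 175. 151. 145. 147. 147. 148. 147. 147. 148. 147. 147. 145. 150.
 175. 208. 219. 220. 219. 218. 219. 219. 219. 219. 220. 219. 219. 219.]
[148.9 106.5] 92 [189. 190. 190. 190. 190. 190. 190. 189. 189. 189. 189. 189. 188. 188.
 202. 217. 220. 218. 217. 218. 218. 218. 218. 218. 218. 218. 219. 218.]
[114.9 106.5] 92 [179. 164. 148. 143. 145. 146. 145. 145. 145. 146. 144. 145. 143. 150.
 182. 214. 217. 217. 218. 217. 216. 216. 217. 217. 217. 217. 216. 217.]
mm/px [ 0.90329096 -0.17322791  0.        ]
knob expected px [249.6266118  191.26643657]
[371   0  20   9  94] [378.1   2.5] [424.  89.  70.]
[ 33 141  36  27 753] [ 50.4 153.9] [ 522. -192.   70.]
[246 178  12  19 193] [251.4 187.1] [564. -19.  70.]
[479 234  33  34 434] [504.  252.3] [645. 217.  70.]
```

```bash

python3 -m inch '{"translation":[[-0.02,-0.03,-0.3],[-0.02,-0.03,-0.7],[-0.02,-0.03,-0.85],[-0.02,-0.03,-0.85],[-0.02,-0.03,-0.85]],"rot":[[0,0,0],[0,0,0],[0,0,0],[0,0,0],[0,0,0]],"jaw":[40,40,40,40,40]}' 
python3 -m inch '{"translation":[[0,0,-0.1],[0,0,-0.2],[0,0,-0.3],[0,0,-0.41],[0,0,-0.41],[0,0,-0.41]],"rot":[[0,0,0],[0,0,0],[0,0,0],[0,0,0],[0,0,0],[0,0,0]],"jaw":[40,40,40,40,40,40]}'
python3 -m inch '{"translation":[[0,0,0],[0,0,0],[0,0,0],[0,0,0]],"rot":[[0,0,0],[0,0,0],[0,0,0],[0,0,0]],"jaw":[30,20,16,16]}' 4
python3 - <<'E'
from h import *
import cv2
a=eyes.camera("wrist");b=eyes.camera("scene")
cv2.imwrite("pics/w7.png",np.hstack([cv2.resize(a,(400,300)),cv2.resize(b[170:260,190:310],(400,300))]))
E
```

```text
time: 22.95
ee_pos: [0.5649, -0.0229, 0.1055]
eef_rot: [0.036, 0.999, 0.002, -0.004]
ft_force: [-0.2, 0.0, 0.2]
width: 0.0394
time: 23.55
ee_pos: [0.5647, -0.0227, 0.0642]
eef_rot: [0.036, 0.999, 0.002, -0.004]
ft_force: [-0.6, -0.7, -0.5]
width: 0.0403
time: 23.95
ee_pos: [0.5651, -0.0223, 0.0646]
eef_rot: [0.036, 0.999, 0.002, -0.004]
ft_force: [2.0, 2.6, -0.6]
width: 0.0189
```

View pics/w7.png

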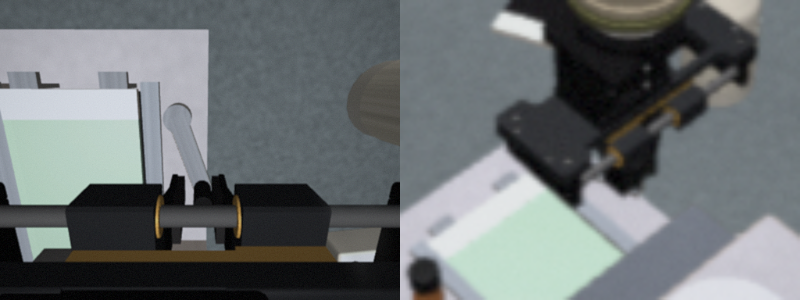

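```bash
python3 - <<'E'
import numpy as np
for t in range(10,-103,-6):
    a=np.radians(t);print(t,np.round([513.5+55*np.cos(a),-36+55*np.sin(a)],1),'call1 shift',np.round([(513.5+55*np.cos(a)-565.1)/100,(-36+55*np.sin(a)+22.3)/100],2),'rot',round(-0.8*(16-t)/60,2))
E
```

```text
10 [567.7 -26.4] call1 shift [ 0.03 -0.04] rot -0.08
4 [568.4 -32.2] call1 shift [ 0.03 -0.1 ] rot -0.16
-2 [568.5 -37.9] call1 shift [ 0.03 -0.16] rot -0.24
-8 [568.  -43.7] call1 shift [ 0.03 -0.21] rot -0.32
-14 [566.9 -49.3] call1 shift [ 0.02 -0.27] rot -0.4
-20 [565.2 -54.8] call1 shift [ 0.   -0.33] rot -0.48
-26 [562.9 -60.1] call1 shift [-0.02 -0.38] rot -0.56
-32 [560.1 -65.1] call1 shift [-0.05 -0.43] rot -0.64
-38 [556.8 -69.9] call1 shift [-0.08 -0.48] rot -0.72
-44 [553.1 -74.2] call1 shift [-0.12 -0.52] rot -0.8
-50 [548.9 -78.1] call1 shift [-0.16 -0.56] rot -0.88
-56 [544.3 -81.6] call1 shift [-0.21 -0.59] rot -0.96
-62 [539.3 -84.6] call1 shift [-0.26 -0.62] rot -1.04
-68 [534.1 -87. ] call1 shift [-0.31 -0.65] rot -1.12
-74 [528.7 -88.9] call1 shift [-0.36 -0.67] rot -1.2
-80 [523.1 -90.2] call1 shift [-0.42 -0.68] rot -1.28
-86 [517.3 -90.9] call1 shift [-0.48 -0.69] rot -1.36
-92 [511.6 -91. ] call1 shift [-0.54 -0.69] rot -1.44
-98 [505.8 -90.5] call1 shift [-0.59 -0.68] rot -1.52
```

```bash
python3 -m inch '{"translation":[[0.03,-0.04,0],[0.03,-0.1,0],[0.03,-0.16,0],[0.03,-0.21,0],[0.02,-0.27,0],[0,-0.33,0],[0,-0.33,0]],"rot":[[0,0,-0.08],[0,0,-0.16],[0,0,-0.24],[0,0,-0.32],[0,0,-0.4],[0,0,-0.48],[0,0,-0.48]],"jaw":[19,19,19,19,19,19,19]}'
python3 - <<'E'
from h import *
s=r.read_state();print(Ro.from_quat(s['eef_rot']).as_euler('xyz',degrees=True)[2],s['joint_positions'].round(2))
E
```

```text
time: 24.75
ee_pos: [0.565, -0.0559, 0.0647]
eef_rot: [0.284, 0.959, 0.003, -0.003]
ft_force: [-0.0, -0.5, 0.0]
width: 0.019
147.01007734105477 [ 0.81  0.58 -1.    1.75  0.53  1.11  0.64]
```

```bash
python3 -m inch '{"translation":[[-0.02,-0.05,0],[-0.05,-0.1,0],[-0.08,-0.15,0],[-0.12,-0.19,0],[-0.16,-0.23,0],[-0.21,-0.26,0],[-0.26,-0.29,0],[-0.31,-0.32,0],[-0.36,-0.33,0],[-0.42,-0.35,0],[-0.42,-0.35,0]],"rot":[[0,0,-0.08],[0,0,-0.16],[0,0,-0.24],[0,0,-0.32],[0,0,-0.4],[0,0,-0.48],[0,0,-0.56],[0,0,-0.64],[0,0,-0.72],[0,0,-0.8],[0,0,-0.8]],"jaw":[19,19,19,19,19,19,19,19,19,19,19]}'
python3 - <<'E'
from h import *
s=r.read_state();print(Ro.from_quat(s['eef_rot']).as_euler('xyz',degrees=True)[2],s['joint_positions'].round(2))
E
```

```text
time: 25.85
ee_pos: [0.5226, -0.091, 0.0647]
eef_rot: [0.649, 0.761, 0.003, -0.001]
ft_force: [0.4, -0.0, 0.8]
width: 0.0189
99.06620833888282 [ 0.83  0.43 -0.87  1.86  0.37  1.02 -0.03]
```

```bash
python3 -m inch '{"translation":[[-0.06,0,0],[-0.11,0,0],[-0.14,0.0,0],[-0.14,0,0]],"rot":[[0,0,-0.06],[0,0,-0.1],[0,0,-0.1],[0,0,-0.1]],"jaw":[19,19,19,19]}'
python3 -m inch '{"translation":[[-0.02,0,0],[-0.03,0,0],[-0.03,0.0,0]],"rot":[[0,0,0],[0,0,0],[0,0,0]],"jaw":[19,19,19]}'
python3 -m inch '{"translation":[[-0.02,0,0],[-0.03,0,0],[-0.03,0.0,0]],"rot":[[0,0,0],[0,0,0],[0,0,0]],"jaw":[19,19,19]}'
```

```text
time: 26.25
ee_pos: [0.5086, -0.0911, 0.0648]
eef_rot: [0.687, 0.727, 0.003, -0.001]
ft_force: [-0.2, -0.3, 0.3]
width: 0.0191
time: 26.55
ee_pos: [0.5069, -0.0911, 0.065]
eef_rot: [0.686, 0.728, 0.004, -0.0]
ft_force: [7.6, -1.5, -5.4]
width: 0.021
time: 26.85
ee_pos: [0.5053, -0.0911, 0.0653]
eef_rot: [0.685, 0.729, 0.005, 0.001]
ft_force: [8.4, -1.4, -6.1]
width: 0.0242
```

```bash
python3 -m inch '{"translation":[[0,0,0],[0,0,0],[0,0,0],[0,0,0]],"rot":[[0,0,0],[0,0,0],[0,0,0],[0,0,0]],"jaw":[30,40,40,40]}'
python3 -m inch '{"translation":[[0,0,0.05],[0,0,0.2],[0,0,0.5],[0,0,1],[0,0,1],[0,0,1]],"rot":[[0,0,0],[0,0,0],[0,0,0],[0,0,0],[0,0,0],[0,0,0]],"jaw":[40,40,40,40,40,40]}'
python3 -m inch '{"translation":[[0,0.5,0.4],[0,0.8,0.6],[0,0.8,0.6]],"rot":[[0,0,0.2],[0,0,0.4],[0,0,0.4]],"jaw":[40,40,40]}'
python3 - <<'E'
from h import *
import cv2
b=eyes.camera("scene");t=eyes.camera("top");s=r.read_state();a=eyes.camera("wrist")
cv2.imwrite("pics/scF.png",b);cv2.imwrite("pics/tF.png",t);cv2.imwrite("pics/wF.png",a)
piv=np.array([513.5,-36]);
for n,i in(("wrist",a),("scene",b)):
    m=cv2.inRange(i,(0,0,0),(50,50,50));k,l,stt,ce=cv2.connectedComponentsWithStats(m)
    for j in range(1,k):
        P=onz(n,ce[j],.066,s)*1000
        if 12<stt[j,4]<1500 and 440<P[0]<640 and -220<P[1]<0:print(n,stt[j],P.round(),'arm deg',np.degrees(np.arctan2(P[1]-piv[1],P[0]-piv[0])).round(1))
g=a.mean(2)
for y in(-80,-111,-143):
    u=px("wrist",np.array([.488+(y+111)*6.8e-5,y/1000,.035]),s);d=px("wrist",np.array([.478+(y+111)*6.8e-5,y/1000,.035]),s)-u
    print(u.round(),'1mm steps inward',[round(float(cv2.getRectSubPix(g.astype(np.float32),(3,3),tuple(map(float,u-d*q/10))).mean())) for q in range(-8,14)])
E
```

```text
time: 27.25
ee_pos: [0.5051, -0.091, 0.0651]
eef_rot: [0.685, 0.729, 0.005, 0.001]
ft_force: [0.6, 0.4, -0.6]
width: 0.0387
time: 27.85
ee_pos: [0.5059, -0.0912, 0.1671]
eef_rot: [0.685, 0.729, 0.006, 0.002]
ft_force: [0.2, -0.3, -1.2]
width: 0.04
time: 28.15
ee_pos: [0.5067, -0.0048, 0.2305]
eef_rot: [0.512, 0.859, 0.007, 0.002]
ft_force: [0.4, -0.2, -0.6]
width: 0.0402
scene [224 222   3   8  22] [517. -94.  66.] arm deg -86.6
scene [194 248   8  10  60] [ 527. -196.   66.] arm deg -85.0
[214. 216.] 1mm steps inward [163, 164, 164, 164, 163, 164, 168, 183, 204, 222, 233, 234, 234, 234, 234, 234, 234, 234, 234, 234, 228, 209]
[201. 237.] 1mm steps inward [201, 174, 125, 67, 26, 7, 5, 6, 6, 6, 7, 8, 9, 12, 13, 13, 13, 13, 13, 14, 14, 15]
[188. 258.] 1mm steps inward [38, 17, 8, 7, 7, 7, 8, 8, 9, 8, 7, 6, 7, 7, 8, 11, 13, 15, 19, 22, 25, 29]
```

```bash
python3 -m inch '{"translation":[[0.2,0,0.1],[0.4,0,0.1],[0.6,-0.12,0.1],[0.6,-0.12,0.1],[0.6,-0.12,0.1],[0.6,-0.12,0.1],[0.6,-0.12,0.1],[0.6,-0.12,0.1]],"rot":[[0,0,0.14],[0,0,0.28],[0,0,0.42],[0,0,0.56],[0,0,0.7],[0,0,0.84],[0,0,0.95],[0,0,0.95]],"jaw":[40,40,40,40,40,40,40,40]}'
python3 - <<'E'
from h import *
import cv2
s=r.read_state();a=eyes.camera("wrist");cv2.imwrite("pics/wG.png",a)
m=cv2.inRange(a,(0,0,0),(45,45,45));k,l,stt,ce=cv2.connectedComponentsWithStats(m)
for j in range(1,k):
    P=onz("wrist",ce[j],.07,s)*1000
    if 30<stt[j,4]<1500:print(stt[j],P.round(),np.degrees(np.arctan2(P[1]+36,P[0]-513.5)).round(1))
g=a.mean(2).astype(np.float32)
for y in(-75,-80,-111,-140,-148):
    o=lambda x:px("wrist",np.array([(x+(y+111)*.068)/1000,y/1000,.0355]),s)
    print(y,o(488).round(),[round(float(cv2.getRectSubPix(g,(3,3),tuple(map(float,o(x)))).mean())) for x in np.arange(478,500,1)])
E
```

```text
time: 29.1
ee_pos: [0.5648, -0.0249, 0.2349]
eef_rot: [0.05, 0.999, 0.005, -0.004]
ft_force: [-0.0, -0.5, -0.5]
width: 0.04
[353   0  40  18 375] [416.  95.  70.] 126.7
[177 124  16  13 147] [509. -87.  70.] -95.2
[ 70 144  30  22 510] [ 522. -192.   70.] -86.9
[161 227  18   4  31] [ 610. -120.   70.] -41.0
[488 234  24  34 424] [678. 247.  70.] 59.8
-75 [200. 109.] [152, 149, 149, 148, 148, 148, 147, 148, 151, 165, 187, 207, 218, 219, 219, 219, 219, 219, 218, 219, 219, 216]
-80 [195. 109.] [147, 144, 144, 144, 144, 145, 145, 145, 151, 167, 189, 209, 218, 219, 219, 218, 218, 219, 219, 219, 219, 216]
-111 [166. 110.] [190, 190, 190, 190, 190, 189, 189, 188, 187, 191, 200, 211, 218, 218, 218, 218, 218, 218, 219, 219, 218, 218]
-140 [139. 111.] [150, 149, 149, 149, 149, 149, 149, 149, 156, 172, 193, 210, 218, 218, 217, 217, 217, 218, 218, 218, 218, 218]
-148 [132. 111.] [151, 149, 149, 149, 150, 150, 149, 149, 155, 171, 192, 209, 216, 217, 216, 217, 217, 217, 217, 217, 217, 218]
```

```bash
python3 -c "
from bench import r
print(r.close_job())"
```

```text
the job is handed in; nothing more can be done
None
```

The plate is drawn up against both stop blocks, the clip is turned over it to its end stop, and the job is handed in at about 29 s of the 64 s allowed.

- **Drawing the plate:** I pressed with closed fingertips. Readings at the end of each move never passed 14.9 N, against the 20 N limit. The force between those readings was not recorded.
- **First attempt:** After the first lift the wrist picture showed a gap of 2 to 3 mm at both stops, probably because the fingers dragged the plate back as they unloaded. I pressed and drew again until the plate stopped against the blocks and the fingers slid on it. I then lifted while still drawing forward, so friction could not pull it back.
- **Turning the clip:** I caged the knob loosely between the fingers, turned it through the arc and pressed to about 8 N at the end stop. Then I opened the jaws and lifted clear.

**Last checks:**
- **Plate:** The wrist picture shows no gap at either stop, and the brightness changes the same way at both.
- **Clip:** The arm measures -95° from the world x axis against about -94° expected at the end stop. The scene camera gave -87°, but it had read the knob and pivot some 5 to 7 mm too far in x earlier, and I put the difference down to that.
- **Vial:** It stands where it was before, within a few mm.
- **Not checked:** I did not measure the other objects again. No contact with them showed in the forces.
- **Arm:** It stood clear of everything, with the wrist force at about zero.

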